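# Empty the tip-box of wooden plugs into the tray

### The job

Empty the wooden plugs from the tip-box into the white tray: first swing the blue lid all the way back, past its detent, until it rests on its stop, and only then tip the box with its red crank so that all five plugs drop into the tray. Then turn the crank back so that the box sits level again, empty, with the lid still fully back, and leave the jar, tin, cup and brush where they are.

Things in the scene. Friction and masses are not known exactly. Their poses are not given: they have to be found in the camera images.
- stand: Grey stand fixed to the table, 156 mm wide (its x), cheeks 127 mm high; the tip-box hangs between the cheeks. Origin: on the table straight below the pivot axis, mid-width. The pivot axis runs along the stand's x, 115 mm above the origin. The stand's +y is the pouring side (tray there); the lid swings back to -y; the crank is on its -x side, nearest the robot.
- box (a joint): Tilt of the plywood tip-box about the pivot axis, rad: 0 level (start), grows as its top swings over to the stand's +y, stop at 2.0. Stiff pivot (0.3 N m): let go around mid-tilt the box mostly stays; near either end its weight may take it to the stop there, so keep the peg guided both ways. The plugs slide out over the inner ramp at about 1.5 to 2.0 rad.
- pour_lip (a point): Middle of the box's pouring edge, on its rim: with the box level 40 mm in front (stand +y) of the pivot axis and 65 mm above it. The box is 120 mm wide (x) and reaches from here to 100 mm behind the axis; its underside is level with the axis, its rim 180 mm above the table.
- crank_grip (a point): Middle of the red crank peg: round, 16 mm thick, 62 mm long, along the stand's x, 138 mm from the stand's mid-plane on its -x side, 25 mm of free peg either side. Its arm (100 mm from the mid-plane) is fixed to the box. Level: peg 109 mm behind (-y) and 70 mm above the axis; tipping carries it up and over on a 130 mm circle to 109 mm in front at 2.0 rad. Takes 2 to 8 N.
- lid (a joint): Angle of the blue lid, rad: 0 shut, 1.57 upright, 3.15 fully back on its stop, flat, reaching 145 mm behind the hinge (stand -y). Let go below about 1.0 it falls shut; from 1.0 to 2.4 it stays, but may fall shut if the box is tipped. A sprung detent at about 2.45 to 2.75 resists (1 to 2 N at 100 mm from the hinge); past it the lid drops onto its stop and is held even when tipped.
- lid_hinge (a point): Middle of the lid's hinge line, which runs along the stand's x on the box's rear (-y) rim; with the box level 100 mm behind the pivot axis (stand -y) and 181 mm above the table. The point moves with the box and turns with the lid.
- lid_bar (a point): Middle of the steel bow handle on the lid: round bar 12 mm thick, 64 mm long, parallel to the hinge, on two end posts (52 mm clear between). It lies 130 mm from the hinge along the lid (120 mm wide, 145 mm long, 6 mm thick; ends 15 mm further), 38 mm off the hinge plane, 32 mm above the lid's outer face; 219 mm above the table when shut.
- tray: White open tray standing loose on the table on the stand's +y side, 180 mm by 210 mm (its y), 36 mm high, walls 4 mm, 0.5 kg. Origin: centre of its underside. It already stands where the plugs will fall.
- dye_jar: Blue dye jar with black cap, 52 mm across, 65 mm high, at the edge of the work. Origin: centre of its underside. Not to be disturbed.
- stain_tin: Green stain tin, 72 mm across, 95 mm high, at the edge of the work. Origin: centre of its underside. Not to be disturbed.
- rinse_cup: Green rinse cup, 68 mm across, 80 mm high, at the edge of the work. Origin: centre of its underside. Not to be disturbed.
- brush: Paint brush lying on the table to the robot's right. Origin: underside, mid-length. Not to be disturbed.
- plug0_center (a point): Wooden plug 1 of 5, a blue-stained disc 24 mm across and 16 mm thick, loose, at the start lying on the floor of the shut box. Point: its centre.
- plug1_center (a point): Wooden plug 2 of 5, a natural wood disc 24 mm across and 16 mm thick, loose, at the start lying on the floor of the shut box. Point: its centre.
- plug2_center (a point): Wooden plug 3 of 5, a blue-stained disc 24 mm across and 16 mm thick, loose, at the start lying on the floor of the shut box. Point: its centre.
- plug3_center (a point): Wooden plug 4 of 5, a natural wood disc 24 mm across and 16 mm thick, loose, at the start lying on the floor of the shut box. Point: its centre.
- plug4_center (a point): Wooden plug 5 of 5, a blue-stained disc 24 mm across and 16 mm thick, loose, at the start lying on the floor of the shut box. Point: its centre.

How it is judged:
By the outcome, as a careful person would: the job done as asked, in the order asked, and still so for the second after the job is handed in, with the robot touching nothing.
It also fails if it takes over 69 s, if anything falls off the work surface, if the arm or the gripper's body presses on something with over 40 N, if the wrist force passes 120 N, or if a joint passes its speed limit or range.

### The arm

A 6-joint arm with a two-finger parallel gripper is mounted at the origin on the work surface. World frame = base frame: x ahead of the robot, y to its left, z up, the work surface at z = 0. Lengths are in m, angles in degrees, forces in N, time in s.
With the tool pointing down it reaches from about 0.375 to 0.9 m from the base axis. Payload 3.1 kg.
Tool frame: the origin (TCP) lies between the finger pads; the fingertips stand 22 mm ahead of it and the grasp point (between the pads) lies 3 mm ahead of it; y points along the fingers, x is the direction in which the jaws open and shut, and the axes are right-handed (so a half turn about y gives the same grasp; the last joint's range is limited). The gripper opens to 87 mm and grips with 3 to 60 N. Pads are 19 mm wide; open, the fingers measure 117 mm over their backs; the gripper's body (75 mm by 190 mm) begins 51 mm behind the grasp point.
Start: joints at [56.465, 30.224, 82.088, -0, 67.689, -10.227], TCP at [0.247, 0.574, 0.245] pointing down, gripper open.
Joint ranges: [-176.69, 176.69], [-43.24, 126.21], [12.49, 139.97], [-82, 262], [0, 151.66], [-163.58, 163.58]. Speed limits (degrees/s): [159.86, 159.86, 180, 180, 180, 180].

### API

Orientations are given as a 3x3 rotation matrix whose columns are the frame's x, y, z axes.
In Python, from rig import bot, imaging, workorder gives the robot as it stands. The module is installed in compiled form; this text tells all that it offers.
- The arm moves only by the tool drive_tool, never from a script. Its argument "commands" is a list of rows, each an object of numbers: "dx", "dy", "dz": the shift along the tool's x, y, z normalised to -1 to 1, where 1 is 4 cm; "wx", "wy", "wz": the turn, a rotation vector about the tool's x, y, z normalised to -1 to 1, where 1 is pi/2 rad; "grip": the finger opening in mm, from 0 to 87. In form: [{"dx": .., "dy": .., "dz": .., "wx": .., "wy": .., "wz": .., "grip": ..}, ...]. A call has 1 to 8 rows; each row shifts and turns the commanded pose from where the row before left it, along the tool's axes as they then stand; what a row does not reach is not made up. A row lasts 1/8 s, in which the tool goes at most 62.5 mm and 10.7 degrees, less where a joint would pass 70% of its speed; a pose out of reach is approached as far as the arm can. A call with a number of a shift or a turn outside -1 to 1 is refused whole. A call with a gripper value outside its range is refused whole. The fingers move at their own pace and stop on an object; the grip force is fixed at half the most. Time passes only in rows, so rows that do not move let the fingers close. It gives the time, the measured TCP pose, the force and the opening at its end, in the units of the state.
- bot.read_state(): the state, without advancing time (a new reading comes with each control period).
- imaging.capture(name): name is "side" or "top"; returns (picture, depth): 384x512x3 uint8, red, green, blue; 384x512 float32, m along the optical axis (not along the pixel's ray), 0 where there is no reading.
- imaging.get_calibration(name): a dict with "mtx" (3x3 intrinsics, pixels), "world_to_cam" (4x4, takes a point from world to camera coordinates). Camera axes: x right, y down, z forward; pixel columns grow to the right and rows downward; lengths in m; the calibration is good to about 2 mm. A picture is of the moment at which its call begins. get_calibration takes no time and is no camera call.
- workorder.hand_in(): hands the job in, once; it reports no verdict.
The state is a dict: "time_s": time; "joint_positions": joint angles; "qvel": joint speeds; "tau": joint torques, N m; "position": TCP position; "tcp_rot": TCP orientation; "force": force on the tool from outside, world axes, zero at the start; "moment": the same for the moment, N m; "opening": opening from 0.0 (shut) to 1.0 (fully open).
Only numpy, scipy, OpenCV 4.12 (cv2) and the standard library are available. Lean on these libraries where they do the work, as an engineer would, in place of code of your own. Each camera call takes 0.05 s, during which the arm holds its last target. There are 200 camera calls.

## Working session

There is one attempt and no reset: what is moved stays moved. The work goes in short steps, Python scripts to look and compute and a tool call to move; the robot and the scene stay as the last step left them, time stands still between calls to the robot, and variables do not carry over. Pictures are saved under pics/ and viewed, on a budget of 10 in all, crops included, one or two more only if the job needs it, and the job is handed in when it is done.

Besides the shell and the picture viewer there is one more tool, called after "Request:" as name(argument=value, ...) on one line, values as JSON. drive_tool: Moves the arm, as the interface text tells. Its arguments: {"type":"object","properties":{"commands":{"type":"array"}},"required":["commands"]}

```bash
mkdir -p pics; python3 - <<'E'
from rig import bot, imaging
import numpy as np, cv2
s=bot.read_state(); print({k:np.round(v,3).tolist() for k,v in s.items()})
ims=[]
for n in("side","top"):
    p,d=imaging.capture(n); c=imaging.get_calibration(n); np.savez(f"{n}0.npz",p=p,d=d,**c); print(n,np.round(c["mtx"],1).tolist(),np.round(c["world_to_cam"],3).tolist()); cv2.imwrite(f"pics/{n}0.png",p[:,:,::-1])
E
```

```text
{'time_s': 0.0, 'joint_positions': [56.465, 30.279, 82.158, -0.0, 67.688, -10.227], 'qvel': [0.013, -0.039, 0.018, -0.027, 0.008, 0.02], 'tau': [0.001, -44.004, -17.66, 0.064, 0.058, -0.0], 'position': [0.247, 0.573, 0.244], 'tcp_rot': [[0.396, -0.001, -0.918], [0.918, -0.002, 0.396], [-0.002, -1.0, 0.0]], 'force': [0.307, -0.974, -0.243], 'moment': [0.032, 0.022, -0.018], 'opening': 0.996}
side [[459.4, 0.0, 255.3], [0.0, 459.4, 181.4], [0.0, 0.0, 1.0]] [[0.712, -0.702, 0.016, -0.455], [-0.484, -0.507, -0.714, 0.407], [0.51, 0.5, -0.7, 1.271], [0.0, 0.0, 0.0, 1.0]]
top [[495.4, 0.0, 258.5], [0.0, 495.4, 202.7], [0.0, 0.0, 1.0]] [[0.014, -1.0, -0.001, -0.013], [-0.996, -0.014, -0.09, 0.624], [0.09, 0.003, -0.996, 1.466], [0.0, 0.0, 0.0, 1.0]]
```

View pics/side0.png

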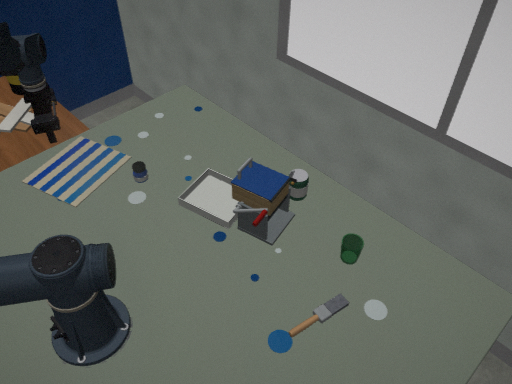

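View pics/top0.png

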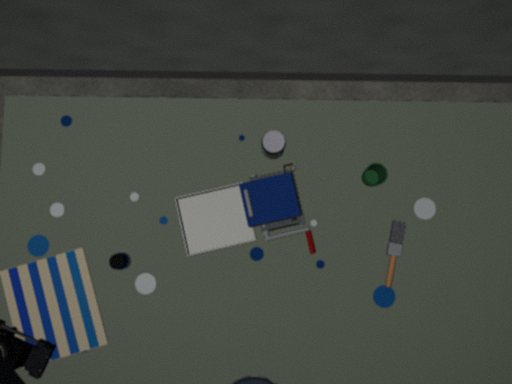

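```bash
cat > h.py <<'E'
import numpy as np, cv2
from rig import bot, imaging
def grab(n):
    p,d=imaging.capture(n); return p,d,imaging.get_calibration(n)
def ray(c,uv,z):
    T=c["world_to_cam"];R=T[:3,:3];t=T[:3,3]; o=-R.T@t
    v=R.T@np.linalg.inv(c["mtx"])@np.r_[uv,1]; return o+v*(z-o[2])/v[2]
def proj(c,P):
    T=c["world_to_cam"]; q=c["mtx"]@(T[:3,:3]@np.asarray(P)+T[:3,3]); return q[:2]/q[2]
def back(c,uv,d):
    T=c["world_to_cam"]; v=np.linalg.inv(c["mtx"])@np.r_[uv,1]*d; return T[:3,:3].T@(v-T[:3,3])
def blob(p,lo,hi,box):
    h=cv2.cvtColor(p,cv2.COLOR_RGB2HSV); m=cv2.inRange(h,lo,hi); k=np.zeros_like(m); x0,y0,x1,y1=box; k[y0:y1,x0:x1]=m[y0:y1,x0:x1]
    cs,_=cv2.findContours(k,cv2.RETR_EXTERNAL,cv2.CHAIN_APPROX_NONE); return max(cs,key=cv2.contourArea),k
E
python3 - <<'E'
from h import *
for n,bl,br,bt in(("top",(230,160,315,240),(295,220,325,260),(165,170,262,262)),("side",(225,155,300,215),(245,200,275,230),None)):
    f=np.load(n+"0.npz");p,d,c=f["p"],f["d"],f
    ct,k=blob(p,(105,100,40),(130,255,255),bl); r=cv2.minAreaRect(ct); b=cv2.boxPoints(r)
    print(n,"lid rect",r,[np.round(ray(c,q,.187),3).tolist() for q in b],"mid",np.round(ray(c,r[0],.187),4))
    ct,k=blob(p,(0,120,50),(10,255,255),br); r=cv2.minAreaRect(ct);b=cv2.boxPoints(r)
    print(" peg",r,np.round(ray(c,r[0],.185),4),[np.round(ray(c,q,.185),3).tolist() for q in b], "depth",np.round(back(c,r[0],d[int(r[0][1]),int(r[0][0])]),4))
    if bt:
        h=cv2.cvtColor(p,cv2.COLOR_RGB2HSV); ct,k=blob(p,(0,0,150),(180,60,255),bt); r=cv2.minAreaRect(ct); print(" tray",r,[np.round(ray(c,q,.036),3).tolist() for q in cv2.boxPoints(r)],np.round(ray(c,r[0],.036),3))
a=np.load("top0.npz")["p"][130:280,160:340]; b=np.load("side0.npz")["p"][130:255,165:345]
g=lambda i:cv2.resize(np.clip(i.astype(float)*1.4,0,255).astype(np.uint8),None,fx=3.3 if 0 else 2.2*2,fy=4.4*.5*2*.5 if 0 else 4.4,interpolation=cv2.INTER_CUBIC)
cv2.imwrite("pics/c1.png",cv2.resize(np.vstack([g(a)[:,:792],g(b)[:,:792]]),(600,600*1210//792 if 0 else 600))[:,:,::-1])
E
```

```text
top lid rect ((269.7611999511719, 199.13201904296875), (44.522186279296875, 53.59151840209961), 77.00537872314453) [[0.661, 0.05, 0.187], [0.696, -0.091, 0.187], [0.579, -0.119, 0.187], [0.544, 0.021, 0.187]] mid [ 0.6197 -0.035   0.187 ]
 peg ((310.1572570800781, 241.84829711914062), (22.5609073638916, 5.171769142150879), 77.00537872314453) [ 0.5064 -0.1447  0.185 ] [[0.534, -0.131, 0.185], [0.537, -0.145, 0.185], [0.479, -0.158, 0.185], [0.475, -0.145, 0.185]] depth [ 0.5062 -0.1439  0.193 ]Traceback (most recent call last):
  File "<stdin>", line 9, in <module>
  File "h.py", line 14, in blob
    cs,_=cv2.findContours(k,cv2.RETR_EXTERNAL,cv2.CHAIN_APPROX_NONE); return max(cs,key=cv2.contourArea),k
                                                                             ~~~^^^^^^^^^^^^^^^^^^^^^^^^
ValueError: max() iterable argument is empty
```

Request:
drive_tool(commands=[{"dy": -1}, {"dy": -1}, {"dx": -0.66, "dz": -1}, {"dx": -0.66, "dz": -1}, {"dx": -0.66, "dz": -1}, {"dx": -0.66, "dz": -1}, {"dx": -0.66, "dz": -1}, {"dx": -0.66, "dz": -1}])

```text
schema error: expected keys dx, dy, dz, wx, wy, wz, grip
```

```bash
python3 - <<'E'
from h import *
th=np.radians(13.7);ex=np.array([np.cos(th),np.sin(th),0]);ey=np.array([-np.sin(th),np.cos(th),0]);O=np.array([.6147,-.0061,0])
for n in("top","side"):
    f=np.load(n+"0.npz");
    for nm,P in(("bar",(0,.03,.225)),("barL",(-.032,.03,.225)),("barR",(.032,.03,.225)),("peg",(-.138,-.109,.185)),("hingeL",(-.06,-.1,.187)),("hingeR",(.06,-.1,.187)),("endL",(-.06,.045,.187)),("endR",(.06,.045,.187))): print(n,nm,np.round(proj(f,O+ex*P[0]+ey*P[1]+[0,0,P[2]]),1))
f=np.load("top0.npz");a=cv2.resize(f["p"][150:265,165:335],(800,541),interpolation=cv2.INTER_CUBIC)
b=np.load("side0.npz")["p"][145:250,170:330]
cv2.imwrite("pics/c1.png",cv2.resize(np.vstack([cv2.resize(f["p"][150:265,165:335],(510,345),interpolation=cv2.INTER_CUBIC),cv2.resize(b,(510,335))[:255+80]]),(450,600))[:,:,::-1])
E
```

```text
top bar [247.8 202. ]
top barL [250.6 213.9]
top barR [245.1 190.2]
top peg [310.2 241.8]
top hingeL [300.2 214.2]
top hingeR [290.  171.2]
top endL [247.7 226.3]
top endR [237.8 183. ]
side bar [244.1 162.4]
side barL [238.5 168.2]
side barR [249.5 156.7]
side peg [258.8 217.1]
side hingeL [269.8 198.8]
side hingeR [289.  175.5]
side endL [229.6 180.6]
side endR [250.1 159. ]
```

View pics/c1.png

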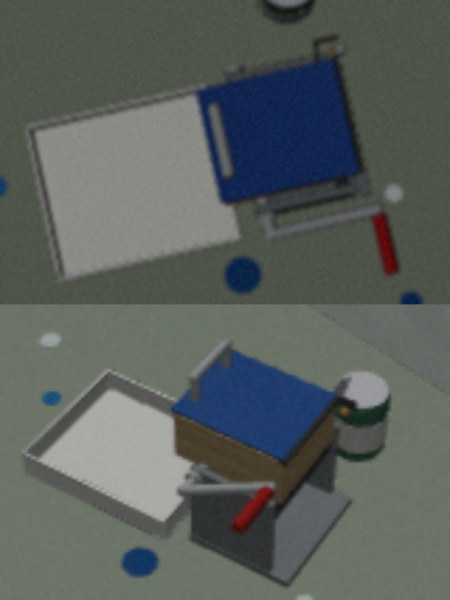

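The crop shows the bar at about (248,203) in the top view, predicted (248,202), so the stand pose is right to about 2–3 mm. The peg's arm runs on the near side, and the tray is clear of it.

Request:
drive_tool(commands=[{"dx": 0, "dy": -1, "dz": 0, "wx": 0, "wy": 0, "wz": 0, "grip": 87}, {"dx": 0, "dy": -1, "dz": 0, "wx": 0, "wy": 0, "wz": 0, "grip": 87}, {"dx": -0.66, "dy": 0, "dz": -1, "wx": 0, "wy": 0, "wz": 0, "grip": 87}, {"dx": -0.66, "dy": 0, "dz": -1, "wx": 0, "wy": 0, "wz": 0, "grip": 87}, {"dx": -0.66, "dy": 0, "dz": -1, "wx": 0, "wy": 0, "wz": 0, "grip": 87}, {"dx": -0.66, "dy": 0, "dz": -1, "wx": 0, "wy": 0, "wz": 0, "grip": 87}, {"dx": -0.66, "dy": 0, "dz": -1, "wx": 0, "wy": 0, "wz": 0, "grip": 87}, {"dx": -0.66, "dy": 0, "dz": -1, "wx": 0, "wy": 0, "wz": 0, "grip": 87}])

```text
time_s: 1.1
position: [0.4054, 0.3321, 0.3242]
tcp_rot: [[0.396, -0.001, -0.918], [0.918, -0.0, 0.396], [-0.0, -1.0, 0.0]]
force: [0.6, 0.6, 0.5]
opening: 0.997
```

Request:
drive_tool(commands=[{"dx": -0.66, "dy": 0, "dz": -1, "wx": 0, "wy": 0, "wz": 0, "grip": 87}, {"dx": -0.66, "dy": 0, "dz": -1, "wx": 0, "wy": 0, "wz": 0, "grip": 87}, {"dx": -0.66, "dy": 0, "dz": -1, "wx": 0, "wy": 0, "wz": 0, "grip": 87}, {"dx": -0.66, "dy": 0, "dz": -1, "wx": 0, "wy": 0, "wz": 0, "grip": 87}, {"dx": 0, "dy": 0, "dz": 0, "wx": 0, "wy": -0.1, "wz": 0, "grip": 87}, {"dx": 0, "dy": 0, "dz": 0, "wx": 0, "wy": -0.1, "wz": 0, "grip": 87}, {"dx": 0, "dy": 0, "dz": 0, "wx": 0, "wy": -0.1, "wz": 0, "grip": 87}, {"dx": 0, "dy": 0, "dz": 0, "wx": 0, "wy": -0.1, "wz": 0, "grip": 87}])

```text
time_s: 2.1
position: [0.5098, 0.1731, 0.324]
tcp_rot: [[-0.225, -0.001, -0.974], [0.974, -0.0, -0.225], [0.0, -1.0, 0.001]]
force: [0.5, -0.4, 0.3]
opening: 0.996
```

```bash
cat >> h.py <<'E'
th=np.radians(13.7);ex=np.array([np.cos(th),np.sin(th),0]);ey=np.array([-np.sin(th),np.cos(th),0]);O=np.array([.613,-.008,0])
S=np.c_[ex,ey,[0,0,1]]
def where(goal=None):
    s=bot.read_state();R=np.array(s["tcp_rot"]);p=np.array(s["position"]);g=p+R[:,1]*.003
    print("t",round(s["time_s"],2),"tcp",np.round(p,4),"grasp in stand mm",np.round(S.T@(g-O)*1e3,1),"F stand",np.round(S.T@s["force"],1),"open mm",round(s["opening"]*87,1),"j",np.round(s["joint_positions"],0))
    print(" tool in stand",np.round(S.T@R,3).tolist())
    if goal is not None: print(" to go, units of 4cm in tool",np.round(R.T@(O+S@(np.array(goal)/1e3)-g)/.04,3))
E
python3 -c "
from h import *
where((0,30,219))"
```

```text
t 2.1 tcp [0.5098 0.1731 0.324 ] grasp in stand mm [-57.4 200.4 321. ] F stand [ 0.4 -0.5  0.3] open mm 86.7 j [  7.  18.  89.   0.  73. -96.]
 tool in stand [[0.013, -0.001, -1.0], [1.0, 0.0, 0.013], [0.0, -1.0, 0.001]]
 to go, units of 4cm in tool [-4.242  2.548 -1.491]
```

Request:
drive_tool(commands=[{"dx": -0.85, "dy": 0, "dz": -0.3, "wx": 0, "wy": -0.008, "wz": 0, "grip": 87}, {"dx": -0.85, "dy": 0, "dz": -0.3, "wx": 0, "wy": 0, "wz": 0, "grip": 87}, {"dx": -0.85, "dy": 0, "dz": -0.3, "wx": 0, "wy": 0, "wz": 0, "grip": 87}, {"dx": -0.85, "dy": 0, "dz": -0.3, "wx": 0, "wy": 0, "wz": 0, "grip": 87}, {"dx": -0.85, "dy": 0, "dz": -0.3, "wx": 0, "wy": 0, "wz": 0, "grip": 87}, {"dx": 0, "dy": 0.8, "dz": 0, "wx": 0, "wy": 0, "wz": 0, "grip": 60}, {"dx": 0, "dy": 0.8, "dz": 0, "wx": 0, "wy": 0, "wz": 0, "grip": 60}, {"dx": 0, "dy": 0, "dz": 0, "wx": 0, "wy": 0, "wz": 0, "grip": 60}])

```text
time_s: 3.1
position: [0.6053, 0.0217, 0.2575]
tcp_rot: [[-0.232, -0.008, -0.973], [0.973, 0.001, -0.232], [0.003, -1.0, 0.007]]
force: [0.5, -0.1, 0.3]
opening: 0.751
```

```bash
python3 -c "
from h import *
where((0,30,219))
p,d,c=grab('top'); a=p[130:260,180:330]
q,d,c=grab('side'); b=q[90:220,190:340]
cv2.imwrite('pics/a1.png',cv2.resize(np.hstack([a,b]),(800,346),interpolation=cv2.INTER_CUBIC)[:,:,::-1])"
```

```text
t 3.1 tcp [0.6053 0.0217 0.2575] grasp in stand mm [ -0.4  30.7 254.5] F stand [ 0.4 -0.2  0.3] open mm 65.4 j [  -9.   28.   84.    0.   69. -112.]
 tool in stand [[0.005, -0.007, -1.0], [1.0, 0.003, 0.005], [0.003, -1.0, 0.007]]
 to go, units of 4cm in tool [-0.02   0.886 -0.017]
```

View pics/a1.png

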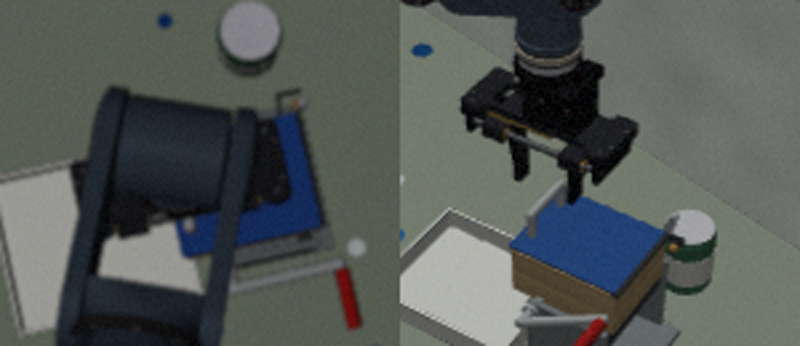

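The side crop shows the open fingers straddling the bow bar, with the gripper's wide side along the jaws. The lid and tray are clear, so I go down and grip.

Request:
drive_tool(commands=[{"dx": 0, "dy": 0.5, "dz": 0, "wx": 0, "wy": 0, "wz": 0, "grip": 60}, {"dx": 0, "dy": 0.38, "dz": 0, "wx": 0, "wy": 0, "wz": 0, "grip": 60}, {"dx": 0, "dy": 0, "dz": 0, "wx": 0, "wy": 0, "wz": 0, "grip": 0}, {"dx": 0, "dy": 0, "dz": 0, "wx": 0, "wy": 0, "wz": 0, "grip": 0}, {"dx": 0, "dy": 0, "dz": 0, "wx": 0, "wy": 0, "wz": 0, "grip": 0}, {"dx": 0, "dy": 0, "dz": 0, "wx": 0, "wy": 0, "wz": 0, "grip": 0}, {"dx": 0, "dy": 0, "dz": 0, "wx": 0, "wy": 0, "wz": 0, "grip": 0}, {"dx": 0, "dy": 0, "dz": 0, "wx": 0, "wy": 0, "wz": 0, "grip": 0}])

```text
time_s: 4.2
position: [0.6073, 0.0228, 0.2254]
tcp_rot: [[-0.231, -0.0, -0.973], [0.973, 0.003, -0.231], [0.003, -1.0, -0.0]]
force: [-0.6, 3.4, 1.1]
opening: 0.124
```

```bash
python3 - <<'E'
from h import *
where((0,30,219))
# lid arc: bar at (130,38) from hinge, tool stays pointing down
H=np.array([-100,181]);a=np.radians(np.arange(0,101,8.)); b=np.c_[H[0]+130*np.cos(a)-38*np.sin(a),H[1]+130*np.sin(a)+38*np.cos(a)]
print(np.round(np.c_[np.degrees(a)[1:],np.diff(b,axis=0)*[1,-1]/40,b[1:]],2))
E
```

```text
t 4.2 tcp [0.6073 0.0228 0.2254] grasp in stand mm [  1.8  31.3 222.4] F stand [0.2 3.5 1.1] open mm 10.8 j [  -8.   30.   86.    0.   64. -112.]
 tool in stand [[0.006, 0.0, -1.0], [1.0, 0.003, 0.006], [0.003, -1.0, -0.0]]
 to go, units of 4cm in tool [-0.032  0.086  0.044]
[[ 8.0000e+00 -1.6000e-01 -4.4000e-01  2.3450e+01  2.3672e+02]
 [ 1.6000e+01 -2.2000e-01 -4.2000e-01  1.4490e+01  2.5336e+02]
 [ 2.4000e+01 -2.8000e-01 -3.8000e-01  3.3000e+00  2.6859e+02]
 [ 3.2000e+01 -3.3000e-01 -3.4000e-01 -9.8900e+00  2.8212e+02]
 [ 4.0000e+01 -3.7000e-01 -2.9000e-01 -2.4840e+01  2.9367e+02]
 [ 4.8000e+01 -4.1000e-01 -2.3000e-01 -4.1250e+01  3.0304e+02]
 [ 5.6000e+01 -4.4000e-01 -1.7000e-01 -5.8810e+01  3.1002e+02]
 [ 6.4000e+01 -4.6000e-01 -1.1000e-01 -7.7170e+01  3.1450e+02]
 [ 7.2000e+01 -4.7000e-01 -5.0000e-02 -9.5970e+01  3.1638e+02]
 [ 8.0000e+01 -4.7000e-01  2.0000e-02 -1.1485e+02  3.1562e+02]
 [ 8.8000e+01 -4.6000e-01  8.0000e-02 -1.3344e+02  3.1225e+02]
 [ 9.6000e+01 -4.5000e-01  1.5000e-01 -1.5138e+02  3.0632e+02]]
```

Request:
drive_tool(commands=[{"dx": -0.16, "dy": -0.44, "dz": 0, "wx": 0, "wy": 0, "wz": 0, "grip": 0}, {"dx": -0.22, "dy": -0.42, "dz": 0, "wx": 0, "wy": 0, "wz": 0, "grip": 0}, {"dx": -0.28, "dy": -0.38, "dz": 0, "wx": 0, "wy": 0, "wz": 0, "grip": 0}, {"dx": -0.33, "dy": -0.34, "dz": 0, "wx": 0, "wy": 0, "wz": 0, "grip": 0}, {"dx": -0.37, "dy": -0.29, "dz": 0, "wx": 0, "wy": 0, "wz": 0, "grip": 0}, {"dx": 0, "dy": 0, "dz": 0, "wx": 0, "wy": 0, "wz": 0, "grip": 0}])

```text
time_s: 4.95
position: [0.6199, -0.0294, 0.3029]
tcp_rot: [[-0.231, 0.001, -0.973], [0.973, 0.005, -0.231], [0.005, -1.0, -0.002]]
force: [-3.6, 7.7, 9.6]
opening: 0.125
```

```bash
python3 -c "
from h import *
where((0,-25,294))"
```

```text
t 4.95 tcp [ 0.6199 -0.0294  0.3029] grasp in stand mm [  1.7 -22.4 299.9] F stand [-1.7  8.4  9.6] open mm 10.8 j [ -13.   27.   79.    0.   75. -117.]
 tool in stand [[0.006, 0.002, -1.0], [1.0, 0.005, 0.006], [0.005, -1.0, -0.002]]
 to go, units of 4cm in tool [-0.065  0.147  0.042]
```

Request:
drive_tool(commands=[{"dx": -0.39, "dy": -0.28, "dz": 0, "wx": 0, "wy": 0, "wz": 0, "grip": 0}, {"dx": -0.43, "dy": -0.18, "dz": 0, "wx": 0, "wy": 0, "wz": 0, "grip": 0}, {"dx": -0.46, "dy": -0.11, "dz": 0, "wx": 0, "wy": 0, "wz": 0, "grip": 0}, {"dx": -0.47, "dy": -0.05, "dz": 0, "wx": 0, "wy": 0, "wz": 0, "grip": 0}, {"dx": -0.47, "dy": 0.02, "dz": 0, "wx": 0, "wy": 0, "wz": 0, "grip": 0}, {"dx": 0, "dy": 0, "dz": 0, "wx": 0, "wy": 0, "wz": 0, "grip": 0}])

```text
time_s: 5.7
position: [0.6415, -0.1205, 0.3242]
tcp_rot: [[-0.23, 0.001, -0.973], [0.973, -0.003, -0.23], [-0.003, -1.0, -0.001]]
force: [-1.1, 0.2, 4.6]
opening: 0.124
```

```bash
python3 -c "
from h import *
where((0,-115,316))"
```

```text
t 5.7 tcp [ 0.6415 -0.1205  0.3242] grasp in stand mm [   1.1 -116.1  321.2] F stand [-1.   0.5  4.6] open mm 10.8 j [ -20.   28.   72.   -0.   79. -124.]
 tool in stand [[0.007, 0.001, -1.0], [1.0, -0.003, 0.007], [-0.003, -1.0, -0.001]]
 to go, units of 4cm in tool [0.027 0.13  0.027]
```

Request:
drive_tool(commands=[{"dx": -0.46, "dy": 0.08, "dz": 0, "wx": 0, "wy": 0, "wz": 0, "grip": 0}, {"dx": -0.45, "dy": 0.15, "dz": 0, "wx": 0, "wy": 0, "wz": 0, "grip": 0}, {"dx": 0, "dy": 0, "dz": 0, "wx": 0, "wy": 0, "wz": 0, "grip": 0}, {"dx": 0, "dy": 0, "dz": 0, "wx": 0, "wy": 0, "wz": 0, "grip": 24}, {"dx": 0, "dy": 0, "dz": 0, "wx": 0, "wy": 0, "wz": 0, "grip": 24}, {"dx": 0, "dy": -0.4, "dz": 0, "wx": 0, "wy": 0, "wz": 0, "grip": 24}, {"dx": 0, "dy": -1, "dz": 0, "wx": 0, "wy": 0, "wz": 0, "grip": 24}, {"dx": 0, "dy": 0, "dz": 0, "wx": 0, "wy": 0, "wz": 0, "grip": 24}])

```text
time_s: 6.7
position: [0.6512, -0.1536, 0.3766]
tcp_rot: [[-0.232, 0.009, -0.973], [0.973, -0.004, -0.233], [-0.006, -1.0, -0.008]]
force: [-0.1, 1.3, 1.3]
opening: 0.276
```

```bash
python3 -c "
from h import *
where((0,-80,310))
q,d,c=grab('side'); b=q[70:230,190:390]
cv2.imwrite('pics/a2.png',cv2.resize(b,(500,400),interpolation=cv2.INTER_CUBIC)[:,:,::-1])"
```

```text
t 6.7 tcp [ 0.6512 -0.1536  0.3766] grasp in stand mm [   2.6 -150.5  373.6] F stand [0.3 1.3 1.3] open mm 24.0 j [ -23.   28.   66.   -0.   86. -126.]
 tool in stand [[0.004, 0.008, -1.0], [1.0, -0.006, 0.004], [-0.006, -1.0, -0.008]]
 to go, units of 4cm in tool [1.773 1.578 0.086]
```

View pics/a2.png

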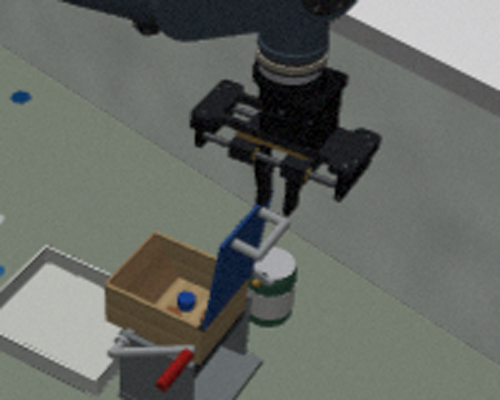

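The side view shows the lid standing just past upright on its own, with plugs visible inside and the fingers clear above it. Next I close the fingers, move round to the front, and come down on the inner face.

Request:
drive_tool(commands=[{"dx": 0, "dy": -0.3, "dz": 0.08, "wx": 0, "wy": 0, "wz": 0, "grip": 0}, {"dx": 0.9, "dy": 0, "dz": 0, "wx": 0, "wy": 0, "wz": 0, "grip": 0}, {"dx": 0.9, "dy": 0, "dz": 0, "wx": 0, "wy": 0, "wz": 0, "grip": 0}, {"dx": 0, "dy": 0, "dz": 0, "wx": 0, "wy": 0, "wz": 0, "grip": 0}, {"dx": 0, "dy": 0.8, "dz": 0, "wx": 0, "wy": 0, "wz": 0, "grip": 0}, {"dx": 0, "dy": 0.8, "dz": 0, "wx": 0, "wy": 0, "wz": 0, "grip": 0}, {"dx": 0, "dy": 0.54, "dz": 0, "wx": 0, "wy": 0, "wz": 0, "grip": 0}, {"dx": 0, "dy": 0, "dz": 0, "wx": 0, "wy": 0, "wz": 0, "grip": 0}])

```text
time_s: 7.75
position: [0.6282, -0.0844, 0.2951]
tcp_rot: [[-0.231, -0.005, -0.973], [0.973, 0.001, -0.231], [0.002, -1.0, 0.005]]
force: [0.2, -0.1, 0.9]
opening: 0.009
```

```bash
python3 -c "
from h import *
where((0,-80,300))"
```

```text
t 7.75 tcp [ 0.6282 -0.0844  0.2951] grasp in stand mm [ -3.3 -77.9 292.1] F stand [ 0.2 -0.2  0.9] open mm 0.7 j [ -18.   28.   77.   -0.   75. -121.]
 tool in stand [[0.006, -0.005, -1.0], [1.0, 0.002, 0.006], [0.002, -1.0, 0.005]]
 to go, units of 4cm in tool [-0.053 -0.199 -0.082]
```

Request:
drive_tool(commands=[{"dx": -0.4, "dy": -0.2, "dz": -0.05, "wx": 0, "wy": 0, "wz": 0, "grip": 0}, {"dx": -0.38, "dy": 0.07, "dz": 0, "wx": 0, "wy": 0, "wz": 0, "grip": 0}, {"dx": -0.33, "dy": 0.11, "dz": 0, "wx": 0, "wy": 0, "wz": 0, "grip": 0}, {"dx": -0.31, "dy": 0.15, "dz": 0, "wx": 0, "wy": 0, "wz": 0, "grip": 0}, {"dx": -0.29, "dy": 0.2, "dz": 0, "wx": 0, "wy": 0, "wz": 0, "grip": 0}, {"dx": -0.26, "dy": 0.23, "dz": 0, "wx": 0, "wy": 0, "wz": 0, "grip": 0}, {"dx": 0, "dy": 0, "dz": 0, "wx": 0, "wy": 0, "wz": 0, "grip": 0}])

```text
time_s: 8.62
position: [0.6491, -0.1606, 0.2732]
tcp_rot: [[-0.231, -0.003, -0.973], [0.973, 0.001, -0.231], [0.002, -1.0, 0.002]]
force: [0.6, -0.0, 0.8]
opening: 0.008
```

```bash
python3 -c "
from h import *
where((0,-157,270))"
```

```text
t 8.62 tcp [ 0.6491 -0.1606  0.2732] grasp in stand mm [  -1.1 -156.8  270.2] F stand [ 0.6 -0.2  0.8] open mm 0.7 j [ -23.   32.   73.   -0.   75. -127.]
 tool in stand [[0.006, -0.002, -1.0], [1.0, 0.002, 0.006], [0.002, -1.0, 0.002]]
 to go, units of 4cm in tool [-0.004  0.006 -0.028]
```

Request:
drive_tool(commands=[{"dx": -0.22, "dy": 0.27, "dz": 0, "wx": 0, "wy": 0, "wz": 0, "grip": 0}, {"dx": -0.18, "dy": 0.3, "dz": 0, "wx": 0, "wy": 0, "wz": 0, "grip": 0}, {"dx": -0.14, "dy": 0.32, "dz": 0, "wx": 0, "wy": 0, "wz": 0, "grip": 0}, {"dx": -0.1, "dy": 0.33, "dz": 0, "wx": 0, "wy": 0, "wz": 0, "grip": 0}, {"dx": 0, "dy": 0.15, "dz": 0, "wx": 0, "wy": 0, "wz": 0, "grip": 0}, {"dx": 0, "dy": 0, "dz": 0, "wx": 0, "wy": 0, "wz": 0, "grip": 0}, {"dx": 0, "dy": -1, "dz": 0, "wx": 0, "wy": 0, "wz": 0, "grip": 0}, {"dx": 0, "dy": -1, "dz": 0, "wx": 0, "wy": 0, "wz": 0, "grip": 0}])

```text
time_s: 9.62
position: [0.6556, -0.1846, 0.301]
tcp_rot: [[-0.232, -0.0, -0.973], [0.973, 0.0, -0.232], [0.0, -1.0, 0.0]]
force: [1.1, -0.6, 0.7]
opening: 0.006
```

```bash
python3 -c "
from h import *
where((-140,-109,260))
q,d,c=grab('side'); b=q[90:250,190:390]
p,d,c=grab('top'); a=p[140:268,190:350]
cv2.imwrite('pics/a3.png',np.hstack([cv2.resize(i,(400,320),interpolation=cv2.INTER_CUBIC) for i in(b,a)])[:,:,::-1])"
```

```text
t 9.62 tcp [ 0.6556 -0.1846  0.301 ] grasp in stand mm [  -0.5 -181.7  298. ] F stand [ 1.  -0.8  0.7] open mm 0.5 j [ -25.   32.   69.    0.   79. -129.]
 tool in stand [[0.005, -0.0, -1.0], [1.0, 0.0, 0.005], [0.0, -1.0, 0.0]]
 to go, units of 4cm in tool [1.8   0.953 3.496]
```

View pics/a3.png

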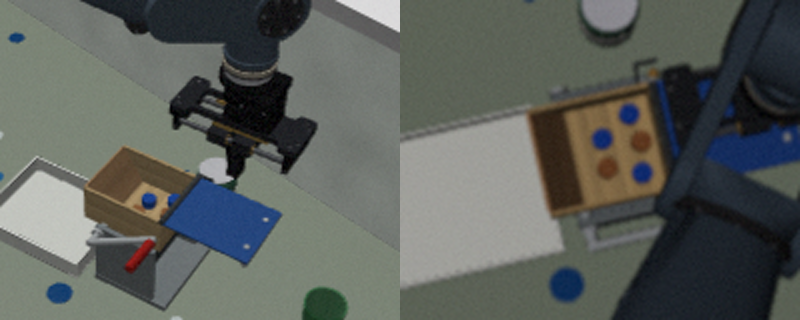

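The lid lies flat behind the box, and all five plugs (3 blue, 2 wood) show in the open box. I go on to the crank peg.

Request:
drive_tool(commands=[{"dx": 0.45, "dy": 0, "dz": 0.88, "wx": 0, "wy": 0, "wz": 0, "grip": 50}, {"dx": 0.45, "dy": 0, "dz": 0.88, "wx": 0, "wy": 0, "wz": 0, "grip": 50}, {"dx": 0.45, "dy": 0, "dz": 0.88, "wx": 0, "wy": 0, "wz": 0, "grip": 50}, {"dx": 0.45, "dy": 0, "dz": 0.88, "wx": 0, "wy": 0, "wz": 0, "grip": 50}, {"dx": 0, "dy": 0.95, "dz": 0, "wx": 0, "wy": 0, "wz": 0, "grip": 50}, {"dx": 0, "dy": 0, "dz": 0, "wx": 0, "wy": 0, "wz": 0, "grip": 50}])

```text
time_s: 10.48
position: [0.4998, -0.1464, 0.2603]
tcp_rot: [[-0.232, -0.005, -0.973], [0.973, 0.003, -0.232], [0.004, -1.0, 0.004]]
force: [0.1, -0.5, 0.5]
opening: 0.55
```

```bash
python3 - <<'E'
from h import *
where((-140,-108,186))
q,d,c=grab('side'); ct,k=blob(q,(105,100,40),(130,255,255),(225,150,340,260))
v,u=np.nonzero(k); ok=d[v,u]>0; P=np.array([S.T@(back(c,(a,b),d[b,a])-O) for a,b in zip(u[ok],v[ok])])*1e3
P=P[(P[:,1]<-100)]; print(len(P),"lid y",np.percentile(P[:,1],[2,98]),"x",np.percentile(P[:,0],[2,98]),"z",np.percentile(P[:,2],[5,50,95]),"slope",np.polyfit(P[:,1],P[:,2],1))
E
```

```text
t 10.47 tcp [ 0.4998 -0.1464  0.2603] grasp in stand mm [-142.7 -107.6  257.3] F stand [-0.  -0.5  0.5] open mm 47.8 j [ -29.   21.   96.    0.   63. -132.]
 tool in stand [[0.005, -0.004, -1.0], [1.0, 0.004, 0.005], [0.004, -1.0, 0.004]]
 to go, units of 4cm in tool [-0.017  1.783 -0.076]
1039 lid y [-244.83521216 -137.70248459] x [-112.59776664   56.42625881] z [176.78811535 180.24355795 184.76192618] slope [2.31269411e-03 1.85002408e+02]
```

Depth puts the lid level at about 180 mm height, reaching 245 mm behind the axis. It is on its stop, so I grip the peg.

Request:
drive_tool(commands=[{"dx": 0, "dy": 0.9, "dz": -0.05, "wx": 0, "wy": 0, "wz": 0, "grip": 50}, {"dx": 0, "dy": 0.88, "dz": 0, "wx": 0, "wy": 0, "wz": 0, "grip": 50}, {"dx": 0, "dy": 0, "dz": 0, "wx": 0, "wy": 0, "wz": 0, "grip": 0}, {"dx": 0, "dy": 0, "dz": 0, "wx": 0, "wy": 0, "wz": 0, "grip": 0}, {"dx": 0, "dy": 0, "dz": 0, "wx": 0, "wy": 0, "wz": 0, "grip": 0}, {"dx": 0, "dy": 0, "dz": 0, "wx": 0, "wy": 0, "wz": 0, "grip": 0}])

```text
time_s: 11.28
position: [0.5044, -0.1466, 0.1922]
tcp_rot: [[-0.231, 0.002, -0.973], [0.973, 0.001, -0.231], [0.001, -1.0, -0.002]]
force: [1.5, 9.2, 5.7]
opening: 0.206
```

```bash
python3 - <<'E'
from h import *
where((-140,-109,185))
a=np.radians(147.3-np.linspace(0,114.6,19)); b=np.c_[130*np.cos(a),115+130*np.sin(a)]
print(np.round(np.c_[np.diff(b,axis=0)*[1,-1]/40,b[1:]],2))
E
```

```text
t 11.28 tcp [ 0.5044 -0.1466  0.1922] grasp in stand mm [-138.3 -108.9  189.2] F stand [3.6 8.6 5.7] open mm 18.0 j [ -28.   27.  100.    0.   54. -132.]
 tool in stand [[0.006, 0.002, -1.0], [1.0, 0.001, 0.006], [0.001, -1.0, -0.002]]
 to go, units of 4cm in tool [-0.003  0.104  0.042]
[[ 2.1000e-01 -2.9000e-01 -1.0093e+02  1.9693e+02]
 [ 2.4000e-01 -2.7000e-01 -9.1230e+01  2.0762e+02]
 [ 2.7000e-01 -2.4000e-01 -8.0390e+01  2.1716e+02]
 [ 3.0000e-01 -2.1000e-01 -6.8570e+01  2.2545e+02]
 [ 3.2000e-01 -1.7000e-01 -5.5900e+01  2.3237e+02]
 [ 3.3000e-01 -1.4000e-01 -4.2540e+01  2.3784e+02]
 [ 3.5000e-01 -1.0000e-01 -2.8650e+01  2.4180e+02]
 [ 3.6000e-01 -6.0000e-02 -1.4420e+01  2.4420e+02]
 [ 3.6000e-01 -2.0000e-02 -0.0000e+00  2.4500e+02]
 [ 3.6000e-01  2.0000e-02  1.4420e+01  2.4420e+02]
 [ 3.6000e-01  6.0000e-02  2.8650e+01  2.4180e+02]
 [ 3.5000e-01  1.0000e-01  4.2540e+01  2.3784e+02]
 [ 3.3000e-01  1.4000e-01  5.5900e+01  2.3237e+02]
 [ 3.2000e-01  1.7000e-01  6.8570e+01  2.2545e+02]
 [ 3.0000e-01  2.1000e-01  8.0390e+01  2.1716e+02]
 [ 2.7000e-01  2.4000e-01  9.1230e+01  2.0762e+02]
 [ 2.4000e-01  2.7000e-01  1.0093e+02  1.9693e+02]
 [ 2.1000e-01  2.9000e-01  1.0940e+02  1.8523e+02]]
```

Request:
drive_tool(commands=[{"dx": 0.21, "dy": -0.29, "dz": 0, "wx": 0, "wy": 0, "wz": 0, "grip": 0}, {"dx": 0.24, "dy": -0.27, "dz": 0, "wx": 0, "wy": 0, "wz": 0, "grip": 0}, {"dx": 0.27, "dy": -0.24, "dz": 0, "wx": 0, "wy": 0, "wz": 0, "grip": 0}, {"dx": 0.3, "dy": -0.21, "dz": 0, "wx": 0, "wy": 0, "wz": 0, "grip": 0}, {"dx": 0.32, "dy": -0.17, "dz": 0, "wx": 0, "wy": 0, "wz": 0, "grip": 0}, {"dx": 0, "dy": 0, "dz": 0, "wx": 0, "wy": 0, "wz": 0, "grip": 0}])

```text
time_s: 12.02
position: [0.4922, -0.097, 0.2417]
tcp_rot: [[-0.234, 0.004, -0.972], [0.972, -0.008, -0.234], [-0.009, -1.0, -0.002]]
force: [-2.5, -7.6, 7.8]
opening: 0.174
```

```bash
python3 -c "
from h import *
where((-140,-56,232))"
```

```text
t 12.03 tcp [ 0.4922 -0.097   0.2417] grasp in stand mm [-138.4  -57.9  238.7] F stand [-4.2 -6.8  7.8] open mm 15.1 j [ -24.   21.  100.   -0.   59. -127.]
 tool in stand [[0.003, 0.002, -1.0], [1.0, -0.009, 0.002], [-0.009, -1.0, -0.002]]
 to go, units of 4cm in tool [0.048 0.166 0.041]
```

Request:
drive_tool(commands=[{"dx": 0.34, "dy": -0.18, "dz": 0, "wx": 0, "wy": 0, "wz": 0, "grip": 0}, {"dx": 0.35, "dy": -0.12, "dz": 0, "wx": 0, "wy": 0, "wz": 0, "grip": 0}, {"dx": 0.36, "dy": -0.06, "dz": 0, "wx": 0, "wy": 0, "wz": 0, "grip": 0}, {"dx": 0.36, "dy": -0.02, "dz": 0, "wx": 0, "wy": 0, "wz": 0, "grip": 0}, {"dx": 0.36, "dy": 0.02, "dz": 0, "wx": 0, "wy": 0, "wz": 0, "grip": 0}, {"dx": 0.36, "dy": 0.06, "dz": 0, "wx": 0, "wy": 0, "wz": 0, "grip": 0}, {"dx": 0, "dy": 0, "dz": 0, "wx": 0, "wy": 0, "wz": 0, "grip": 0}])

```text
time_s: 12.9
position: [0.4723, -0.011, 0.2525]
tcp_rot: [[-0.233, 0.004, -0.972], [0.972, -0.0, -0.233], [-0.001, -1.0, -0.004]]
force: [0.2, 2.1, 7.7]
opening: 0.174
```

```bash
python3 -c "
from h import *
where((-140,28.6,242))
q,d,c=grab('side'); b=q[70:230,150:350]
cv2.imwrite('pics/a4.png',cv2.resize(b,(500,400),interpolation=cv2.INTER_CUBIC)[:,:,::-1])"
```

```text
t 12.9 tcp [ 0.4723 -0.011   0.2525] grasp in stand mm [-137.4   30.4  249.5] F stand [0.7 2.  7.7] open mm 15.2 j [ -15.   18.  103.    0.   59. -118.]
 tool in stand [[0.004, 0.004, -1.0], [1.0, -0.001, 0.004], [-0.001, -1.0, -0.004]]
 to go, units of 4cm in tool [-0.045  0.187  0.065]
```

View pics/a4.png

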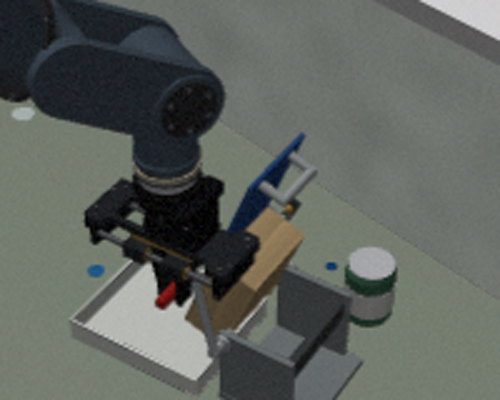

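The box is tipping with the lid held back and the peg in the pads. I continue to the stop.

Request:
drive_tool(commands=[{"dx": 0.35, "dy": 0.08, "dz": 0, "wx": 0, "wy": 0, "wz": 0, "grip": 0}, {"dx": 0.33, "dy": 0.13, "dz": 0, "wx": 0, "wy": 0, "wz": 0, "grip": 0}, {"dx": 0.32, "dy": 0.17, "dz": 0, "wx": 0, "wy": 0, "wz": 0, "grip": 0}, {"dx": 0.3, "dy": 0.21, "dz": 0, "wx": 0, "wy": 0, "wz": 0, "grip": 0}, {"dx": 0.27, "dy": 0.24, "dz": 0, "wx": 0, "wy": 0, "wz": 0, "grip": 0}, {"dx": 0.24, "dy": 0.27, "dz": 0, "wx": 0, "wy": 0, "wz": 0, "grip": 0}, {"dx": 0.19, "dy": 0.27, "dz": 0, "wx": 0, "wy": 0, "wz": 0, "grip": 0}, {"dx": 0, "dy": 0, "dz": 0, "wx": 0, "wy": 0, "wz": 0, "grip": 0}])

```text
time_s: 13.95
position: [0.4536, 0.0672, 0.1939]
tcp_rot: [[-0.232, 0.001, -0.973], [0.973, 0.002, -0.232], [0.002, -1.0, -0.001]]
force: [6.9, 0.5, -4.3]
opening: 0.171
```

Request:
drive_tool(commands=[{"dx": 0, "dy": 0, "dz": 0, "wx": 0, "wy": 0, "wz": 0, "grip": 0}, {"dx": 0, "dy": 0, "dz": 0, "wx": 0, "wy": 0, "wz": 0, "grip": 0}, {"dx": 0, "dy": 0, "dz": 0, "wx": 0, "wy": 0, "wz": 0, "grip": 0}, {"dx": 0, "dy": 0, "dz": 0, "wx": 0, "wy": 0, "wz": 0, "grip": 0}, {"dx": 0, "dy": 0, "dz": 0, "wx": 0, "wy": 0, "wz": 0, "grip": 0}, {"dx": 0, "dy": 0, "dz": 0, "wx": 0, "wy": 0, "wz": 0, "grip": 0}, {"dx": 0, "dy": 0, "dz": 0, "wx": 0, "wy": 0, "wz": 0, "grip": 0}, {"dx": 0, "dy": 0, "dz": 0, "wx": 0, "wy": 0, "wz": 0, "grip": 0}])

```text
time_s: 14.95
position: [0.4537, 0.067, 0.1941]
tcp_rot: [[-0.231, 0.001, -0.973], [0.973, 0.002, -0.231], [0.002, -1.0, -0.001]]
force: [6.9, 0.6, -3.0]
opening: 0.171
```

```bash
python3 -c "
from h import *
where((-140,109,185))
q,d,c=grab('side'); b=q[70:230,130:330]
p,d,c=grab('top'); a=p[140:268,160:320]
cv2.imwrite('pics/a5.png',np.hstack([cv2.resize(i,(400,320),interpolation=cv2.INTER_CUBIC) for i in(b,a)])[:,:,::-1])"
```

```text
t 14.95 tcp [0.4537 0.067  0.1941] grasp in stand mm [-137.   110.6  191.1] F stand [ 6.9 -1.  -3. ] open mm 14.9 j [  -6.   22.  108.    0.   49. -109.]
 tool in stand [[0.006, 0.001, -1.0], [1.0, 0.002, 0.006], [0.002, -1.0, -0.001]]
 to go, units of 4cm in tool [-0.041  0.152  0.075]
```

View pics/a5.png

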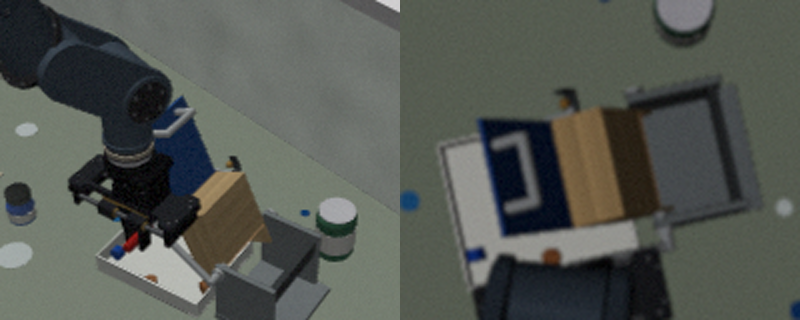

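Plugs are in the tray: a blue one at side-crop (117,252) and wood ones at (150,278) and (203,285). The box is close to its stop, so I nudge it on a little and wait before turning it back.

Request:
drive_tool(commands=[{"dx": 0.08, "dy": 0.12, "dz": 0, "wx": 0, "wy": 0, "wz": 0, "grip": 0}, {"dx": 0, "dy": 0, "dz": 0, "wx": 0, "wy": 0, "wz": 0, "grip": 0}, {"dx": 0, "dy": 0, "dz": 0, "wx": 0, "wy": 0, "wz": 0, "grip": 0}, {"dx": 0, "dy": 0, "dz": 0, "wx": 0, "wy": 0, "wz": 0, "grip": 0}, {"dx": 0, "dy": 0, "dz": 0, "wx": 0, "wy": 0, "wz": 0, "grip": 0}, {"dx": 0, "dy": 0, "dz": 0, "wx": 0, "wy": 0, "wz": 0, "grip": 0}, {"dx": 0, "dy": 0, "dz": 0, "wx": 0, "wy": 0, "wz": 0, "grip": 0}, {"dx": 0, "dy": 0, "dz": 0, "wx": 0, "wy": 0, "wz": 0, "grip": 0}])

```text
time_s: 16.05
position: [0.4538, 0.0678, 0.1923]
tcp_rot: [[-0.233, 0.004, -0.972], [0.972, -0.003, -0.233], [-0.004, -1.0, -0.003]]
force: [1.0, -7.0, 20.0]
opening: 0.175
```

Request:
drive_tool(commands=[{"dx": -0.2, "dy": -0.3, "dz": 0, "wx": 0, "wy": 0, "wz": 0, "grip": 0}, {"dx": -0.24, "dy": -0.3, "dz": 0, "wx": 0, "wy": 0, "wz": 0, "grip": 0}, {"dx": -0.27, "dy": -0.26, "dz": 0, "wx": 0, "wy": 0, "wz": 0, "grip": 0}, {"dx": -0.3, "dy": -0.21, "dz": 0, "wx": 0, "wy": 0, "wz": 0, "grip": 0}, {"dx": -0.32, "dy": -0.17, "dz": 0, "wx": 0, "wy": 0, "wz": 0, "grip": 0}, {"dx": -0.33, "dy": -0.14, "dz": 0, "wx": 0, "wy": 0, "wz": 0, "grip": 0}, {"dx": 0, "dy": 0, "dz": 0, "wx": 0, "wy": 0, "wz": 0, "grip": 0}])

```text
time_s: 16.92
position: [0.4673, 0.0079, 0.2463]
tcp_rot: [[-0.229, -0.001, -0.973], [0.973, 0.009, -0.229], [0.009, -1.0, -0.001]]
force: [0.9, 7.9, 15.6]
opening: 0.172
```

```bash
python3 -c "
from h import *
where((-137,42,243))"
```

```text
t 16.93 tcp [0.4673 0.0079 0.2463] grasp in stand mm [-137.8   50.   243.3] F stand [ 2.7  7.5 15.6] open mm 14.9 j [ -13.   18.  104.    1.   58. -117.]
 tool in stand [[0.008, 0.001, -1.0], [1.0, 0.009, 0.008], [0.009, -1.0, -0.001]]
 to go, units of 4cm in tool [-0.2    0.007 -0.021]
```

Request:
drive_tool(commands=[{"dx": -0.4, "dy": -0.25, "dz": 0, "wx": 0, "wy": 0, "wz": 0, "grip": 0}, {"dx": -0.38, "dy": -0.1, "dz": 0, "wx": 0, "wy": 0, "wz": 0, "grip": 0}, {"dx": -0.36, "dy": -0.02, "dz": 0, "wx": 0, "wy": 0, "wz": 0, "grip": 0}, {"dx": -0.36, "dy": 0.02, "dz": 0, "wx": 0, "wy": 0, "wz": 0, "grip": 0}, {"dx": -0.36, "dy": 0.06, "dz": 0, "wx": 0, "wy": 0, "wz": 0, "grip": 0}, {"dx": -0.35, "dy": 0.08, "dz": 0, "wx": 0, "wy": 0, "wz": 0, "grip": 0}, {"dx": 0, "dy": 0, "dz": 0, "wx": 0, "wy": 0, "wz": 0, "grip": 0}])

```text
time_s: 17.8
position: [0.4871, -0.0798, 0.2521]
tcp_rot: [[-0.23, -0.004, -0.973], [0.973, 0.005, -0.23], [0.006, -1.0, 0.003]]
force: [4.2, 1.3, -4.2]
opening: 0.172
```

```bash
python3 -c "
from h import *
where((-137,-42,243))"
```

```text
t 17.8 tcp [ 0.4871 -0.0798  0.2521] grasp in stand mm [-139.3  -39.9  249.1] F stand [ 4.4  0.3 -4.2] open mm 15.0 j [ -22.   20.  100.    0.   61. -126.]
 tool in stand [[0.007, -0.003, -1.0], [1.0, 0.006, 0.007], [0.006, -1.0, 0.003]]
 to go, units of 4cm in tool [-0.053  0.153 -0.059]
```

Request:
drive_tool(commands=[{"dx": -0.35, "dy": 0.15, "dz": 0, "wx": 0, "wy": 0, "wz": 0, "grip": 0}, {"dx": -0.33, "dy": 0.17, "dz": 0, "wx": 0, "wy": 0, "wz": 0, "grip": 0}, {"dx": -0.3, "dy": 0.21, "dz": 0, "wx": 0, "wy": 0, "wz": 0, "grip": 0}, {"dx": -0.27, "dy": 0.24, "dz": 0, "wx": 0, "wy": 0, "wz": 0, "grip": 0}, {"dx": -0.24, "dy": 0.27, "dz": 0, "wx": 0, "wy": 0, "wz": 0, "grip": 0}, {"dx": -0.2, "dy": 0.27, "dz": 0, "wx": 0, "wy": 0, "wz": 0, "grip": 0}, {"dx": 0, "dy": 0, "dz": 0, "wx": 0, "wy": 0, "wz": 0, "grip": 0}])

```text
time_s: 18.68
position: [0.5027, -0.1459, 0.2018]
tcp_rot: [[-0.231, -0.003, -0.973], [0.973, 0.005, -0.231], [0.005, -1.0, 0.002]]
force: [-2.2, 8.8, 9.4]
opening: 0.174
```

```bash
python3 -c "
from h import *
where((-137,-109,191))"
```

```text
t 18.68 tcp [ 0.5027 -0.1459  0.2018] grasp in stand mm [-139.8 -107.8  198.8] F stand [-0.   9.1  9.4] open mm 15.1 j [ -29.   26.   99.    0.   55. -132.]
 tool in stand [[0.006, -0.002, -1.0], [1.0, 0.005, 0.006], [0.005, -1.0, 0.002]]
 to go, units of 4cm in tool [-0.03   0.194 -0.071]
```

Request:
drive_tool(commands=[{"dx": 0, "dy": 0.15, "dz": 0, "wx": 0, "wy": 0, "wz": 0, "grip": 0}, {"dx": 0, "dy": 0.1, "dz": 0, "wx": 0, "wy": 0, "wz": 0, "grip": 0}, {"dx": 0, "dy": 0, "dz": 0, "wx": 0, "wy": 0, "wz": 0, "grip": 0}])

```text
time_s: 19.05
position: [0.5037, -0.1457, 0.1966]
tcp_rot: [[-0.232, 0.001, -0.973], [0.973, 0.002, -0.232], [0.002, -1.0, -0.002]]
force: [-8.5, 13.8, 38.0]
opening: 0.175
```

```bash
python3 - <<'E'
from h import *
where((-137,-109,191))
q,d,c=grab('side'); ct,k=blob(q,(105,100,40),(130,255,255),(225,150,340,260))
v,u=np.nonzero(k); ok=d[v,u]>0; P=np.array([S.T@(back(c,(a,b),d[b,a])-O) for a,b in zip(u[ok],v[ok])])*1e3
P=P[(P[:,1]<-120)&(abs(P[:,0])<60)]; print(len(P),"z",np.percentile(P[:,2],[5,50,95]),"slope",np.polyfit(P[:,1],P[:,2],1))
E
```

```text
t 19.05 tcp [ 0.5037 -0.1457  0.1966] grasp in stand mm [-138.8 -107.9  193.6] F stand [-5.  15.4 38. ] open mm 15.3 j [ -28.   26.   99.    0.   54. -132.]
 tool in stand [[0.005, 0.002, -1.0], [1.0, 0.002, 0.005], [0.002, -1.0, -0.002]]
 to go, units of 4cm in tool [-0.028  0.066 -0.046]
981 z [176.44328233 180.06960273 183.73294455] slope [8.04683178e-03 1.81663031e+02]
```

The lid is level again (slope 0.008) and the peg presses on its stop at 38 N. I ease off, release, and withdraw upward.

Request:
drive_tool(commands=[{"dx": 0.03, "dy": -0.12, "dz": 0, "wx": 0, "wy": 0, "wz": 0, "grip": 0}, {"dx": 0, "dy": 0, "dz": 0, "wx": 0, "wy": 0, "wz": 0, "grip": 40}, {"dx": 0, "dy": 0, "dz": 0, "wx": 0, "wy": 0, "wz": 0, "grip": 40}, {"dx": 0, "dy": 0, "dz": 0, "wx": 0, "wy": 0, "wz": 0, "grip": 40}, {"dx": 0, "dy": -0.5, "dz": 0, "wx": 0, "wy": 0, "wz": 0, "grip": 40}, {"dx": 0, "dy": -1, "dz": 0, "wx": 0, "wy": 0, "wz": 0, "grip": 40}, {"dx": 0, "dy": -1, "dz": 0, "wx": 0, "wy": 0, "wz": 0, "grip": 40}])

```text
time_s: 19.98
position: [0.5035, -0.1469, 0.2971]
tcp_rot: [[-0.232, -0.001, -0.973], [0.973, -0.0, -0.232], [-0.0, -1.0, 0.001]]
force: [1.2, -0.6, -0.3]
opening: 0.461
```

Request:
drive_tool(commands=[{"dx": -1, "dy": -0.5, "dz": 0.5, "wx": 0, "wy": 0, "wz": 0, "grip": 40}, {"dx": -1, "dy": 0, "dz": 0.5, "wx": 0, "wy": 0, "wz": 0, "grip": 40}, {"dx": -1, "dy": 0, "dz": 0, "wx": 0, "wy": 0, "wz": 0, "grip": 40}, {"dx": -1, "dy": 0, "dz": 0, "wx": 0, "wy": 0, "wz": 0, "grip": 40}, {"dx": -1, "dy": 0, "dz": 0, "wx": 0, "wy": 0, "wz": 0, "grip": 40}, {"dx": 0, "dy": 0, "dz": 0, "wx": 0, "wy": 0, "wz": 0, "grip": 40}])

```text
time_s: 20.72
position: [0.5112, -0.3538, 0.3157]
tcp_rot: [[-0.229, -0.0, -0.973], [0.973, -0.002, -0.229], [-0.002, -1.0, 0.0]]
force: [-0.2, 1.1, -1.1]
opening: 0.461
```

```bash
python3 - <<'E'
from h import *
where()
q,d,c=grab('side'); ct,k=blob(q,(105,100,40),(130,255,255),(225,150,340,260))
v,u=np.nonzero(k); ok=d[v,u]>0; P=np.array([S.T@(back(c,(a,b),d[b,a])-O) for a,b in zip(u[ok],v[ok])])*1e3
P=P[(P[:,1]<-120)&(abs(P[:,0])<60)]; print(len(P),"z",np.percentile(P[:,2],[5,50,95]),"slope",np.polyfit(P[:,1],P[:,2],1))
p,_,c=grab('top'); ct,_=blob(p,(0,120,50),(10,255,255),(280,200,325,260)); r=cv2.minAreaRect(ct); print("peg",r, S.T@(ray(c,r[0],.185)-O))
cv2.imwrite('pics/a6.png',np.hstack([cv2.resize(i,(400,320),interpolation=cv2.INTER_CUBIC) for i in(q[100:260,130:330],p[130:274,160:340])])[:,:,::-1])
E
```

```text
t 20.73 tcp [ 0.5112 -0.3538  0.3157] grasp in stand mm [-180.8 -311.9  312.7] F stand [ 0.1  1.1 -1.1] open mm 40.1 j [ -45.   26.   78.   -0.   76. -148.]
 tool in stand [[0.008, -0.0, -1.0], [1.0, -0.002, 0.008], [-0.002, -1.0, 0.0]]
212 z [176.31764068 180.48022352 184.40729703] slope [1.70110595e-02 1.83148680e+02]
peg ((310.1207580566406, 241.8567352294922), (22.5609073638916, 5.246722221374512), 77.00537872314453) [-0.13598982 -0.10744868  0.185     ]
```

View pics/a6.png

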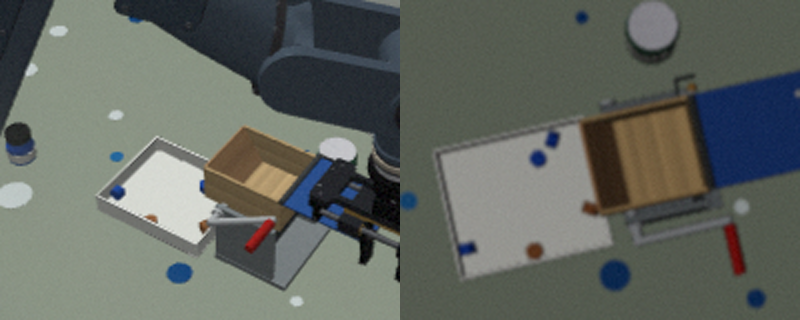

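The top view shows an empty level box, the lid back, and five plugs in the tray at top-view crop (538,158), (552,140), (467,248), (534,251) and (590,208). The last one is close to the tray wall, so I check its height and then the tray and the other objects.

```bash
python3 - <<'E'
from h import *
p,d,c=grab('top'); 
for u,v in((245.5,223.6),(220.3,243),(222,201),(228.5,193),(190,241.6),(240,235)):
    w=S.T@(back(c,(u,v),float(np.median(d[int(v):int(v)+2,int(u):int(u)+2])))-O); print((u,v),np.round(w*1e3,0))
h=cv2.cvtColor(p,cv2.COLOR_RGB2HSV); print("row profile across edge V", h[224,240:262,2], "z",[int(1e3*back(c,(u,224),d[224,u])[2]) for u in range(240,260)])
p0=np.load("top0.npz")["p"]; 
for n,(x0,y0,x1,y1) in dict(jar=(105,248,135,275),tin=(258,125,290,160),cup=(358,160,392,190),brush=(380,215,410,290),trayL=(170,180,186,258)).items(): print(n,"mean abs diff",np.abs(p.astype(int)-p0)[y0:y1,x0:x1].mean().round(1))
E
```

```text
(245.5, 223.6) [-41.  53.  31.]
(220.3, 243) [-81. 140.  20.]
(222, 201) [ 42. 107.  25.]
(228.5, 193) [61. 83. 28.]
(190, 241.6) [-57. 227.  28.]
(240, 235) [-70.  77.   7.]
row profile across edge V [143 124  96  85  86  84  73  64  70  85  88  83  89  88  88  90  91  93
  93  81  77  77] z [7, 1, 29, 25, 34, 34, 27, 23, 19, 178, 185, 180, 184, 181, 181, 184, 175, 181, 185, 180]
jar mean abs diff 5.2
tin mean abs diff 6.9
cup mean abs diff 5.0
brush mean abs diff 36.4
trayL mean abs diff 6.9
```

Request:
drive_tool(commands=[{"dx": 0, "dy": 0, "dz": 1, "wx": 0, "wy": 0, "wz": 0, "grip": 40}, {"dx": 1, "dy": 0, "dz": 0.5, "wx": 0, "wy": 0, "wz": 0, "grip": 40}, {"dx": 0, "dy": 0, "dz": 0, "wx": 0, "wy": 0, "wz": 0, "grip": 40}])

```text
time_s: 21.25
position: [0.441, -0.3211, 0.3163]
tcp_rot: [[-0.233, -0.003, -0.972], [0.972, 0.003, -0.233], [0.004, -1.0, 0.002]]
force: [0.0, 0.3, 1.4]
opening: 0.46
```

```bash
python3 - <<'E'
from h import *
q,d,c=grab('side'); p,d2,c2=grab('top')
cv2.imwrite('pics/a7.png',np.hstack([cv2.resize(q[165:235,170:270],(500,350),interpolation=cv2.INTER_CUBIC),cv2.resize(p[170:310,200:320],(300,350),interpolation=cv2.INTER_CUBIC)])[:,:,::-1])
p0=np.load("top0.npz")["p"]; print("brush",np.abs(p.astype(int)-p0)[215:290,380:410].mean())
q0=np.load("side0.npz")["p"]; print("brush side",np.abs(q.astype(int)-q0)[290:340,285:350].mean(),"cup side",np.abs(q.astype(int)-q0)[230:265,338:365].mean())
E
```

```text
brush 25.893185185185185
brush side 27.10030769230769 cup side 19.387654320987654
```

View pics/a7.png

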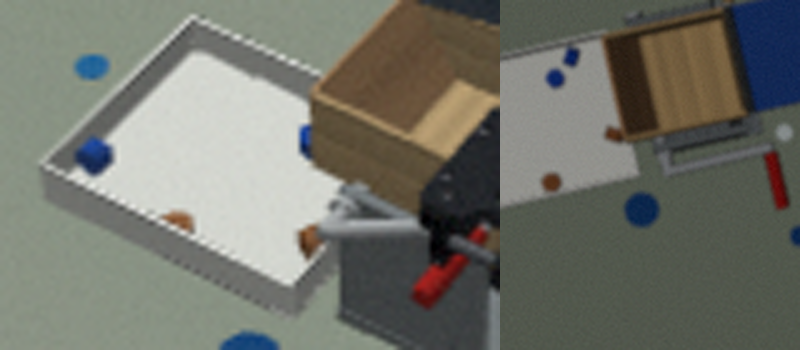

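The plug by the near wall stands on its edge inside the tray. The arm was never low near the brush or cup, and the differences there come from the arm being in the view.

```bash
python3 -c "
from rig import workorder
print(workorder.hand_in())"
```

```text
the job is handed in; nothing more can be done
None
```

The job is done and handed in at about 21 s of robot time, in the order asked. No verdict came back.

**What I did**
1. I lifted the lid by its bow handle to just past upright. With closed fingers I then pushed it through the detent onto its stop.
2. I gripped the crank peg, tipped the box to its 2.0 rad stop and waited about 2 s.
3. I guided the peg back until the box was on its level stop, released it and withdrew.

**What the last checks showed**
- **Box:** it is empty, and the peg is back within 0.1 mm of where it started in the top view.
- **Lid:** it lies flat behind the box, at about 180 mm height with almost no slope.
- **Plugs:** all five are in the tray. One wooden plug stands on its edge beside the near wall, and its height reading of 25–34 mm was noisy. The last picture shows it inside the tray.
- **Jar, tin and tray edge:** unchanged in the top view.
- **Cup:** unchanged in the top view. Its side-view comparison did differ, which I put down to the arm being in the way.
- **Brush:** not confirmed by picture. The comparison failed in both views because the arm was in the way. The arm stayed about 0.3 m above the table near it.
- **Forces:** the highest wrist force I read was about 41 N, with the peg gripped and pressed on the level stop. The limit there is 120 N, and readings came only at the end of each move call.

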